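Bin a lemon wedge in a push-latch scrap caddy

ROBOT

A 7-joint arm with a two-finger parallel gripper is mounted at the origin on a cart in front of the work surface, level with it; the furniture and walls round the work are solid. World frame = base frame: x ahead of the robot, y to its left, z up, the work surface at z = 0. Lengths are in m, angles in rad, forces in N, time in s.
With the tool pointing down it reaches from about 0.425 to 0.925 m from the base axis. Payload 6.8 kg.
Tool frame: the origin (TCP) lies midway between the tips of the shut fingers; the grasp point (between the pads) lies 19 mm behind it; z points along the fingers, y is the line along which they close (so a half turn about z gives the same grasp; the last joint's range is limited). The gripper opens to 85 mm and grips with 20 to 120 N. Pads are 22 mm wide; open, the fingers measure 114 mm over their backs; the gripper's body (76 mm by 85 mm) begins 54 mm behind the grasp point. The pads swing forward as they close: fully open they stand 13 mm farther back than shut.
Start: joints at [-1.38, 0.477, 0.022, 1.555, -0.011, 1.109, -0.083], TCP at [0.199, 0.645, 0.231] pointing down, gripper open.
Joint ranges: [-2.96, 2.96], [-0.34, 2.1], [-1.41, 1.46], [0.24, 2.44], [-1.37, 4.51], [0.17, 1.92], [-2.96, 2.96]. Speed limits (rad/s): [2.39, 2.39, 3.14, 3.14, 3.14, 3.14, 3.14].

INTERFACE

Orientations are given as a 3x3 rotation matrix whose columns are the frame's x, y, z axes.
In Python, from cell import manip, claw, cams gives the robot as it stands. Calls block until the motion is done:
- manip.movep(position, orientation): joint-space move of the TCP to a pose.
- manip.move_linear(position, rot=None, max_speed=0.15, guard=None): straight line of the TCP; rot=None keeps the orientation; max_speed is the mean speed in m/s. With guard (N) it stops when the force on the tool has changed by that much, and returns True; else False.
- manip.move_joints(angles): joint-space move.
- claw.open_jaws() and claw.gripper_close(strength=None): open the fingers fully, or close them until they stop; strength is the grip in N (None keeps the last).
- manip.hold(seconds).
- manip.inverse_kinematics(position, orientation): joint angles nearest the present ones, or None.
- manip.read_state(): the state.
- cams.grab_frame(name): name is "scene" or "top" or "wrist"; returns the picture (400x640x3 uint8, red, green, blue); there is no depth.
- cams.get_calibration(name): a dict with "fx", "fy", "cx", "cy" (pixels), "world_from_camera" (4x4, takes a point from camera to world coordinates); the wrist camera has in their place "T_tool_cam" (4x4, takes a point from camera to tool coordinates, whose origin is the TCP and whose axes are the flange's). Camera axes: x right, y down, z forward; pixel columns grow to the right and rows downward; lengths in m; the calibration is good to about 2 mm. A picture is of the moment at which its call begins: read the wrist's pose just before it. get_calibration takes no time and is no camera call.
A pose or a line that the arm cannot do raises manip.IKError and nothing moves.
- manip.job_done(): hands the job in; it is judged then, once.
The state is a dict: "time": time; "joint_pos": joint angles; "dq": joint speeds; "effort": joint torques, N m; "tcp_pos": TCP position; "orientation": TCP orientation; "contact_force": force on the tool from outside, world axes, zero at the start; "ft_torque": the same for the moment, N m; "finger_gap": finger opening in m; "finger_force": force on a finger pad.
Only numpy, scipy, OpenCV 4.12 (cv2) and the standard library are available. Lean on these libraries where they do the work, as an engineer would, in place of code of your own. Each camera call takes 0.05 s, during which the arm holds its last target. There are 200 camera calls.

TASK

Throw the lemon wedge from the white board into the green scrap caddy: press the caddy's wooden lid gently on its metal disc to free the push-push latch and let the lid spring up, put the wedge inside, then swing the lid down and press it gently once more until it latches and stays shut by itself. Never force the lid, and leave the other things where they are.

Things in the scene. Friction and masses are not known exactly. Their poses are not given: they have to be found in the camera images.
- lid (a joint): angle of the caddy's lid about its hinge: 0 = shut (latched it reads -0.015 to 0.015), slightly negative while pressed lower, 1.65 = fully open, a little past upright. A damped spring always drives it open: it takes about 4 N at the metal disc to hold it nearly shut, 2 to 4 N when open, and 2 N more per rad/s. Once freed it opens by itself in about 2 s.
- latch (a point): top of the push-push latch's black housing, inside the caddy in the middle of the wall on the robot's left, 105 mm above the worktop. Pressing the lid's disc about 4.5 mm below the latched level and letting go changes the latch over: a latched lid springs open, a closed free lid stays held. A lighter press changes nothing. The latch's level differs by up to 2 mm, hidden, from run to run.
- press_spot (a point): centre of the round metal disc (26 mm across) on the lid's top face, where to press; 164 mm from the hinge line; moves with the lid, axes as lid_hinge. Press it slowly and go by force: about 4 to 6 N up to the click, then within 1 mm a rubber stop, felt as a rise of about 8 N per mm (stop pressing at 9 to 10 N in all). More than 20 N harms the lid.
- lid_hinge (a point): middle of the lid's hinge line, 116 mm above the worktop, 94 mm from the caddy's middle on the robot's right-hand side. The frame turns with the lid: x along the hinge, -y to the lid's free edge, z the outward normal of the top face, which lies 6 mm above the hinge line. The lid swings up and over to the right.
- lid_edge (a point): middle of the lid's free edge, on its top face, 186 mm from the hinge line; axes as lid_hinge. The lid is a light wooden plate, 186 mm along the hinge, 182 mm across, 12 mm thick; when shut it sits in the mouth, its top about 12 mm above the rim.
- caddy_mouth (a point): centre of the open mouth of the green caddy at the height of its rim, 110 mm above the worktop; axes: z up, x along the hinge line, y towards the hinge side (the robot's right, within 0.25 rad). The caddy is an open box fixed to the worktop, 200 x 200 mm outside, 110 mm high, walls and floor 5 mm; the mouth is 190 x 190 mm.
- caddy_floor (a point): centre of the caddy's inner floor, 5 mm above the worktop; axes as the caddy's.
- wedge_center (a point): centre of the yellow lemon wedge, 50 mm along its x, 44 mm along its y, 28 mm high, 26 g, lying on the white board (board top 8 mm above the worktop); this point is 14 mm above its underside. A wall cabinet hangs 0.65 m above the worktop, behind and left of the board: lift the wedge no higher than needed there.
- lemon: whole lemon, 84 x 68 x 64 mm, on the white board; to be left alone. Origin at its underside's centre.
- tomato: cherry tomato, 38 mm, on the white board; to be left alone. Origin at its underside's centre.
- mug: green mug, 95 mm high, at the back left; to be left alone.
- timer: red and white kitchen timer, 60 mm across, 48 mm high, at the left front; to be left alone.

How it is judged:
By the outcome, as a careful person would: the job done as asked, in the order asked, and still so for the second after the job is handed in, with the robot touching nothing.
It also fails if it takes over 72 s, if anything falls off the work surface, if the arm or the gripper's body presses on something with over 40 N, if the wrist force passes 120 N, or if a joint passes its speed limit or range.

## Working session

There is one attempt and no reset: what is moved stays moved. The work goes in short steps, each a Python script; the robot and the scene stay as the last script left them, time stands still between calls to the robot, and variables do not carry over. Pictures are saved under pics/ and viewed, at most 10 in all, crops included, and the job is handed in when it is done.

```bash
ls; mkdir -p pics
python3 - <<'E'
from cell import manip, claw, cams
import cv2
for n in("scene","top"):
    cv2.imwrite(f"pics/{n}0.png",cams.grab_frame(n)[:,:,::-1])
    c=cams.get_calibration(n);print(n,c)
s=manip.read_state();print(s)
E
```

```text
pics
scene {'fx': 402.0821390227675, 'fy': 402.0821390227675, 'cx': 316.93837865890305, 'cy': 198.9011122683046, 'world_from_camera': array([[ 0.64024401, -0.59184693,  0.4896987 , -0.00135741],
       [-0.76813092, -0.48669661,  0.41605445, -0.36267708],
       [-0.00790585, -0.64252908, -0.76622052,  1.013985  ],
       [ 0.        ,  0.        ,  0.        ,  1.        ]])}
top {'fx': 436.44937337263246, 'fy': 436.44937337263246, 'cx': 313.3912390645055, 'cy': 200.58406384098328, 'world_from_camera': array([[ 0.00565926, -0.99852979,  0.05390953,  0.49489016],
       [-0.99983152, -0.00659154, -0.01713135,  0.13590166],
       [ 0.01746151, -0.0538035 , -0.99839886,  1.47561142],
       [ 0.        ,  0.        ,  0.        ,  1.        ]])}
{'time': 0.1, 'joint_pos': array([-1.38012359,  0.4777003 ,  0.02236505,  1.55632813, -0.01149506,
        1.10926157, -0.08307813]), 'dq': array([-9.57185235e-05, -1.38109367e-03,  4.38542820e-04, -2.99347006e-04,
        3.34685482e-04,  1.77795650e-03,  1.34451350e-03]), 'effort': array([ 4.70417377e-03, -5.97763181e+01,  1.61366232e+00, -2.81954974e+01,
        1.27592884e-02,  5.00627721e-03, -2.98900761e-05]), 'tcp_pos': array([0.19855819, 0.64460398, 0.23044517]), 'orientation': array([[-9.55705672e-01,  2.94323894e-01, -3.38521439e-04],
       [ 2.94324061e-01,  9.55704452e-01, -1.53189079e-03],
       [-1.27345616e-04, -1.56367172e-03, -9.99998769e-01]]), 'contact_force': array([0.03772656, 0.3566527 , 0.43202743]), 'ft_torque': array([-0.01725537,  0.00077291,  0.02688954]), 'finger_force': 0.0, 'finger_gap': 0.08542796343195527}
```

View pics/top0.png

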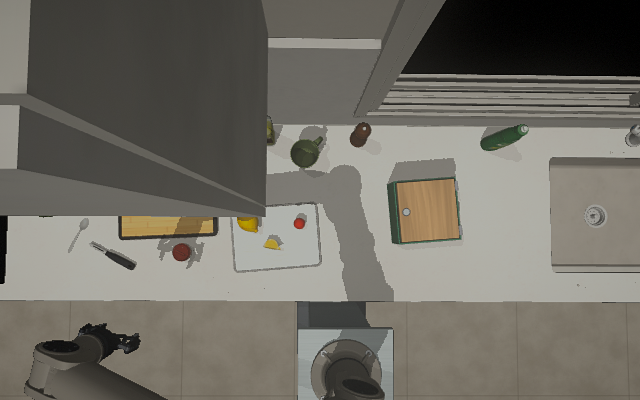

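View pics/scene0.png

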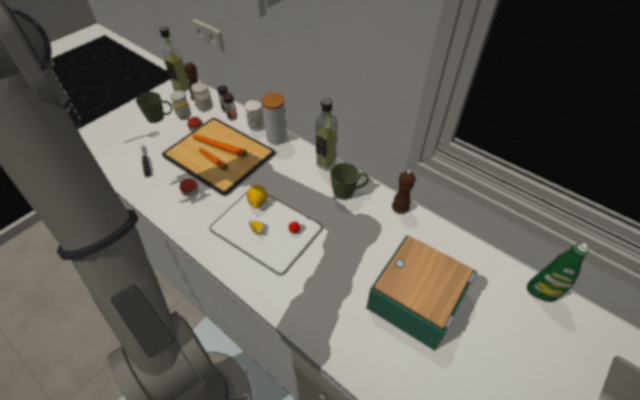

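Top view: the wedge is near (272,244), the tomato (299,224), the lemon (248,225), the lid's disc (407,212). The lid's corners are about (396,181), (457,178), (461,238) and (400,243).

```bash
cat > h.py <<'E'
from cell import manip, claw, cams
import numpy as np, cv2
from scipy.spatial.transform import Rotation as Rn
def pix2w(cal,u,v,z,T=None):
    T=cal["world_from_camera"] if T is None else T
    d=T[:3,:3]@np.array([(u-cal["cx"])/cal["fx"],(v-cal["cy"])/cal["fy"],1]); o=T[:3,3]
    return o+d*(z-o[2])/d[2]
def down(yaw):  # tool pointing down, tool y axis at angle yaw from world x
    y=np.array([np.cos(yaw),np.sin(yaw),0]);z=np.array([0,0,-1.]);return np.column_stack([np.cross(y,z),y,z])
E
python3 - <<'E'
from h import *
im=cv2.imread("pics/top0.png");c=cams.get_calibration("top")
a=cv2.resize(im[195:275,225:325],None,fx=5,fy=5,interpolation=cv2.INTER_CUBIC)
b=cv2.resize(im[170:250,380:470],None,fx=5,fy=5,interpolation=cv2.INTER_CUBIC)
b=cv2.copyMakeBorder(b,0,0,0,50,0);a=cv2.resize(a,(400,320));b=cv2.resize(b,(400,320))
cv2.imwrite("pics/crop.png",np.hstack([a,b]))
hsv=cv2.cvtColor(im,cv2.COLOR_BGR2HSV)
m=cv2.inRange(hsv,(20,120,120),(35,255,255));m[:, :225]=0;m[:,330:]=0;m[:200]=0;m[270:]=0
n,l,st,ce=cv2.connectedComponentsWithStats(m)
for i in range(1,n):print(st[i],ce[i],pix2w(c,*ce[i],.022))
for n_,p,z in[("tomato",(299,224),.027),("disc",(407,212),.122),("A",(396,181),.122),("B",(457,178),.122),("C",(461,238),.122),("D",(400,243),.122)]:print(n_,pix2w(c,*p,z))
E
```

```text
[237 217  21  16 238] [247.94537815 223.56722689] [0.49558368 0.32768953 0.022     ]
[265 240  15  10 101] [271.04950495 244.31683168] [0.42738626 0.2504083  0.022     ]
tomato [0.49510824 0.15828869 0.027     ]
disc [ 0.53430745 -0.17903229  0.122     ]
A [ 0.63095776 -0.14510529  0.122     ]
B [ 0.64181133 -0.33693157  0.122     ]
C [ 0.4544647  -0.34716971  0.122     ]
D [ 0.438036   -0.15667167  0.122     ]
```

View pics/crop.png

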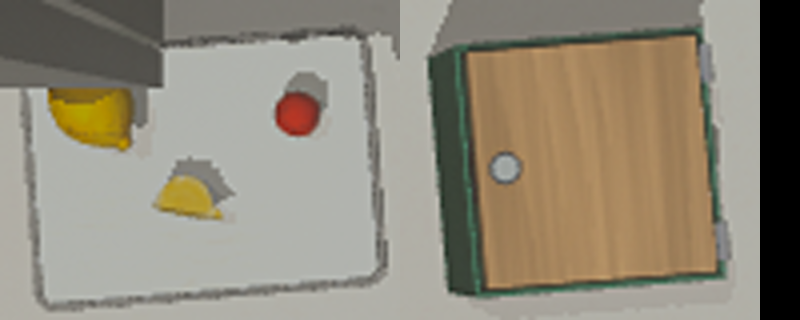

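Run:
```python
from h import *
c=cams.get_calibration("wrist");print(c)
for y in(-.18,np.pi-.18):
    print(y,manip.inverse_kinematics([.43,.25,.2],down(y)),manip.inverse_kinematics([.534,-.179,.2],down(0.06 if y<0 else 3.2)))
manip.movep([.43,.25,.20],down(np.pi-.18))
s=manip.read_state();cv2.imwrite("pics/w1.png",cams.grab_frame("wrist")[:,:,::-1])
print(s["time"],s["tcp_pos"],s["joint_pos"],s["contact_force"])
```

```text
{'fx': 313.23838724150704, 'fy': 313.23838724150704, 'cx': 320.5623035093548, 'cy': 200.7042293768464, 'T_tool_cam': array([[ 3.87150530e-04, -9.54716475e-01, -2.97516895e-01,
         7.56888908e-02],
       [ 9.99999704e-01,  1.71706974e-04,  7.50273153e-04,
        -7.34543536e-04],
       [-6.65212414e-04, -2.97517097e-01,  9.54716259e-01,
        -1.41726106e-01],
       [ 0.00000000e+00,  0.00000000e+00,  0.00000000e+00,
         1.00000000e+00]])}
-0.18 [-1.06097102  0.23206371  0.47762039  2.03085043 -0.13448852  0.90827392
 -0.69131958] [-0.50009807  0.47042236  0.95397014  1.90338758 -0.45438033  1.00172493
  0.71605496]
2.961592653589793 [-0.5673571   0.22570734 -0.09755238  2.00020993  0.02746565  0.9168948
  2.28243275] [-0.65242557  0.67291934  1.28020094  1.90994304 -0.72203324  1.12788818
 -2.1691841 ]
2.1333 [0.42995959 0.25063124 0.20011026] [-0.5679493   0.22585844 -0.09797061  1.9997182   0.02737775  0.91685714
  2.28190156] [-0.18239452  0.04163304  0.31891979]
```

View pics/w1.png

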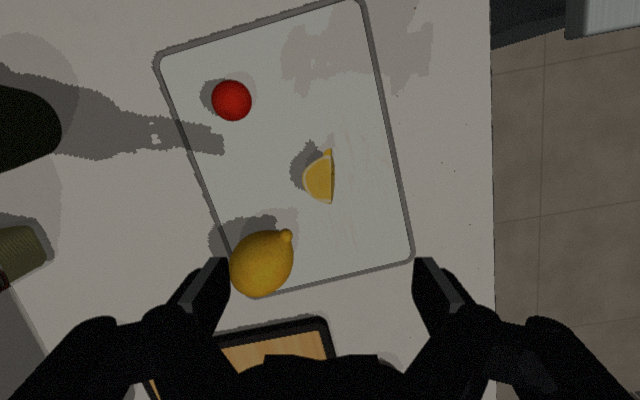

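The wedge spans (304–334, 149–204), with its straight cut edge vertical at u≈332 and the peel on the left. The fingers close along the image's x, so they are already aligned with the 44 mm width. The lemon (262,262) and tomato (231,100) are clear of the fingers.

Run:
```python
from h import *
c=cams.get_calibration("wrist");s=manip.read_state()
T=np.eye(4);T[:3,:3]=s["orientation"];T[:3,3]=s["tcp_pos"];T=T@c["T_tool_cam"]
im=cv2.imread("pics/w1.png");hsv=cv2.cvtColor(im,cv2.COLOR_BGR2HSV)
m=cv2.inRange(hsv,(12,90,60),(35,255,255));m[:140]=0;m[215:]=0;m[:,:298]=0;m[:,345:]=0
x,y,w,h=cv2.boundingRect(m);print(x,y,w,h)
for u,v,z in[(x,y+h/2,.022),(x+w,y+h/2,.022),(x+w/2,y,.022),(x+w/2,y+h,.022),(x+w/2,y+h/2,.022),(x,y+h/2,.008),(x+w,y+h/2,.036),(x+w,y+h/2,.008)]:
    p=pix2w(c,u,v,z,T);print(u,v,z,p[:2].round(4),(s["orientation"].T@(p-s["tcp_pos"])).round(4))
# press pose check
for yaw in(0.063,-.5,-1,-1.51,.6,1.2,1.63):
    q=manip.inverse_kinematics([.534,-.179,.2],down(yaw));print(yaw,None if q is None else q.round(2))
```

```text
302 148 33 56
302 176.0 0.022 [0.4485 0.2435] [ 0.0038 -0.0196  0.1781]
335 176.0 0.022 [0.4146 0.2496] [0.0039 0.0149 0.1781]
318.5 148 0.022 [0.4263 0.2179] [ 0.033  -0.0023  0.1781]
318.5 204 0.022 [0.4371 0.2768] [-0.0269 -0.0024  0.1781]
318.5 176.0 0.022 [0.4315 0.2465] [ 0.0039 -0.0023  0.1781]
302 176.0 0.008 [0.4499 0.2465] [ 0.0006 -0.0204  0.1921]
335 176.0 0.036 [0.4147 0.2463] [0.0071 0.0142 0.1641]
335 176.0 0.008 [0.4145 0.2529] [0.0007 0.0155 0.1921]
0.063 [-0.23  0.36  0.55  1.89 -0.23  0.96  0.5 ]
-0.5 [-0.65  0.67  1.28  1.91 -0.72  1.13  0.41]
-1 [-0.65  0.67  1.28  1.91 -0.72  1.13 -0.09]
-1.51 [-0.65  0.67  1.28  1.91 -0.72  1.13 -0.6 ]
0.6 [-0.17  0.35  0.49  1.89 -0.2   0.95  1.  ]
1.2 [-0.16  0.35  0.47  1.88 -0.19  0.95  1.59]
1.63 [-0.1   0.34  0.4   1.88 -0.16  0.95  2.  ]
```

Run:
```python
from h import *
R=down(.063);D=np.array([.534,-.179])
claw.gripper_close()
manip.movep([*D,.16],R)
s=manip.read_state();f0=s["contact_force"][2];print(s["time"],s["tcp_pos"],f0)
# close look of the disc is taken here for checking
cv2.imwrite("pics/w2.png",cams.grab_frame("wrist")[:,:,::-1])
T=np.eye(4);T[:3,:3]=s["orientation"];T[:3,3]=s["tcp_pos"];c=cams.get_calibration("wrist");T=np.linalg.inv(T@c["T_tool_cam"])
p=T@np.array([*D,.122,1]);print("disc expected at",c["fx"]*p[0]/p[2]+c["cx"],c["fy"]*p[1]/p[2]+c["cy"])
```

```text
4.575 [ 0.53433651 -0.1777756   0.15990325] 0.4811121777875809
disc expected at 319.63804558428393 232.42682053447538
```

View pics/w2.png

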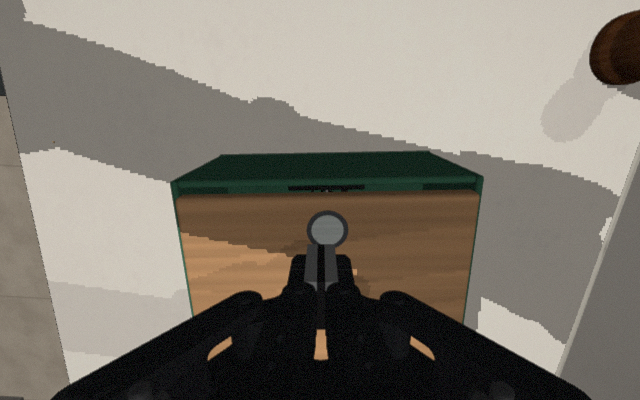

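The disc is at (327,229) against an expected (320,232), about 4 mm further in +x. I'll correct for that and press.

```bash
cat >> h.py <<'E'
D=np.array([.537,-.178]); R0=down(.063)
def fz(f0): return manip.read_state()["contact_force"][2]-f0
def press(z0,fmax=9.0,zmin=.105):
    """from just above the lid, press in 0.4 mm steps until fmax; D xy."""
    f0=manip.read_state()["contact_force"][2]
    hit=manip.move_linear([*D,zmin],max_speed=.02,guard=2.0)
    z=manip.read_state()["tcp_pos"][2]; print("touch",hit,z)
    log=[]
    while z>zmin:
        z-=.0004; manip.move_linear([*D,z],max_speed=.008); s=manip.read_state()
        f=s["contact_force"][2]-f0; log.append((round(s["tcp_pos"][2]*1e3,2),round(f,1)))
        if f>fmax: break
    print(log)
E
python3 - <<'E'
from h import *
manip.move_linear([*D,.132],max_speed=.1)
press(.132)
manip.move_linear([.532,-.10,.21],max_speed=.25)
manip.move_linear([.52,.0,.30],max_speed=.3)
s=manip.read_state();print(s["time"],s["contact_force"])
cv2.imwrite("pics/s3.png",cams.grab_frame("scene")[:,:,::-1])
E
```

```text
touch True 0.12122583423151706
[(np.float64(120.95), np.float64(3.3)), (np.float64(120.5), np.float64(3.3)), (np.float64(120.04), np.float64(3.8)), (np.float64(119.77), np.float64(4.3)), (np.float64(119.24), np.float64(3.1)), (np.float64(118.8), np.float64(4.1)), (np.float64(118.41), np.float64(3.4)), (np.float64(118.01), np.float64(3.2)), (np.float64(117.6), np.float64(2.6)), (np.float64(117.21), np.float64(2.8)), (np.float64(116.88), np.float64(4.3)), (np.float64(116.66), np.float64(6.0)), (np.float64(116.45), np.float64(8.2)), (np.float64(116.22), np.float64(9.9))]
10.4917 [ 0.38893313 -0.43805334 -0.1210891 ]
```

View pics/s3.png

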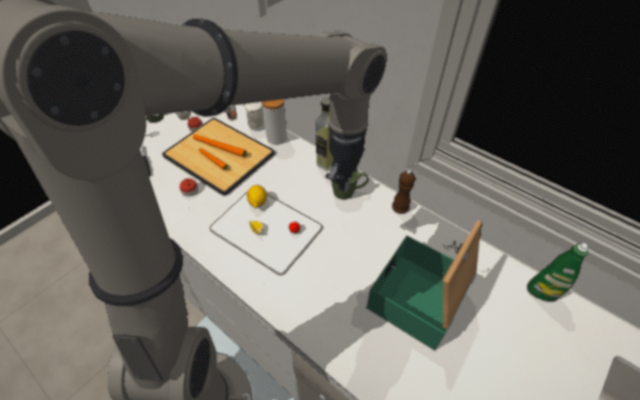

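The lid is fully open in the scene view (standing at about (462,270)) and the board is undisturbed. Next, the wedge.

Run:
```python
from h import *
R=down(-.18);W=np.array([.4315,.2475])
claw.open_jaws()
manip.movep([*W,.10],R)
manip.move_linear([*W,.009],max_speed=.1,guard=8)
print(manip.read_state()["tcp_pos"])
claw.gripper_close(25)
s=manip.read_state();print(s["finger_gap"],s["finger_force"])
manip.move_linear([*W,.06],max_speed=.08)
s=manip.read_state();print(s["time"],s["finger_gap"],s["finger_force"])
cv2.imwrite("pics/w4.png",cams.grab_frame("wrist")[:,:,::-1])
```

```text
[0.43196455 0.24769953 0.00947948]
0.031788872420980566 23.814698449417904
14.9667 0.031984932736432964 23.97839493378342
```

View pics/w4.png

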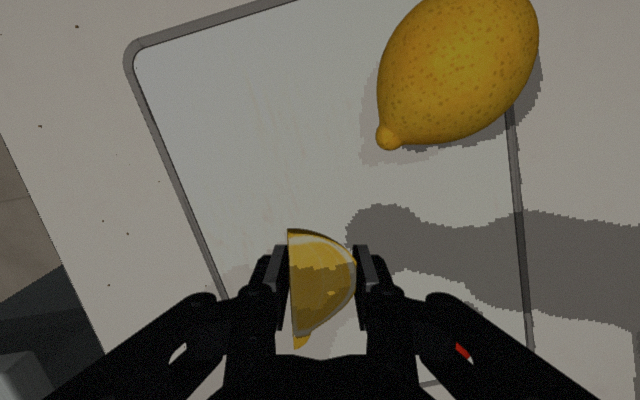

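The wedge (290–355, 228–348) is held firmly between the pads. Now to place it.

Run:
```python
from h import *
W=np.array([.4315,.2475]);P=np.array([.541,-.25])
manip.move_linear([*W,.20],max_speed=.2)
manip.movep([*P,.22],R0)
print(manip.read_state()["finger_gap"])
print(manip.move_linear([*P,.022],max_speed=.12,guard=8),manip.read_state()["tcp_pos"])
claw.open_jaws(); manip.hold(.2)
manip.move_linear([*P,.22],max_speed=.2)
s=manip.read_state();print(s["time"],s["contact_force"])
cv2.imwrite("pics/w5.png",cams.grab_frame("wrist")[:,:,::-1])
# plan the closing: tip on the top face at lid angle th, radius r, offset n off the face
H=np.array([.5473,-.3417,.116]);e=np.array([-.063,.998,0]);Z=np.array([0,0,1.])
for r,tilt in((.164,0),(.15,0)):
  for th in(1.65,1.3,.9,.5,.1):
    a=np.cos(th)*e+np.sin(th)*Z;n=-np.sin(th)*e+np.cos(th)*Z
    p=H+r*a+.006*n; q=manip.inverse_kinematics(p,R0);print(r,th,p.round(3),None if q is None else q.round(2))
for p in([.55,-.42,.36],[.55,-.42,.26]):
    q=manip.inverse_kinematics(p,R0);print(p,None if q is None else q.round(2))
```

```text
0.03141372644708893
False [ 0.54145376 -0.25020478  0.0226394 ]
21.4333 [ 0.26726866 -0.46970407 -0.54383734]
0.164 1.65 [ 0.548 -0.361  0.279] [-0.08  0.52  0.84  1.59 -0.4   1.22  0.9 ]
0.164 1.3 [ 0.545 -0.304  0.276] [-0.2   0.46  0.86  1.67 -0.37  1.18  0.81]
0.164 0.9 [ 0.541 -0.245  0.248] [-0.32  0.43  0.86  1.78 -0.36  1.1   0.73]
0.164 0.5 [ 0.538 -0.201  0.2  ] [-0.38  0.45  0.83  1.87 -0.39  0.99  0.69]
0.164 0.1 [ 0.537 -0.179  0.138] [-0.37  0.51  0.77  1.94 -0.46  0.87  0.71]
0.15 1.65 [ 0.548 -0.36   0.265] [-0.08  0.53  0.83  1.61 -0.41  1.19  0.91]
0.15 1.3 [ 0.545 -0.307  0.262] [-0.19  0.48  0.85  1.69 -0.38  1.16  0.83]
0.15 0.9 [ 0.542 -0.253  0.237] [-0.29  0.45  0.85  1.78 -0.38  1.08  0.75]
0.15 0.5 [ 0.539 -0.213  0.193] [-0.35  0.47  0.82  1.87 -0.41  0.98  0.72]
0.15 0.1 [ 0.538 -0.193  0.137] [-0.34  0.52  0.77  1.93 -0.47  0.87  0.74]
[0.55, -0.42, 0.36] [ 0.03  0.54  0.86  1.38 -0.4   1.41  0.95]
[0.55, -0.42, 0.26] [ 0.04  0.6   0.81  1.52 -0.45  1.22  0.99]
```

View pics/w5.png

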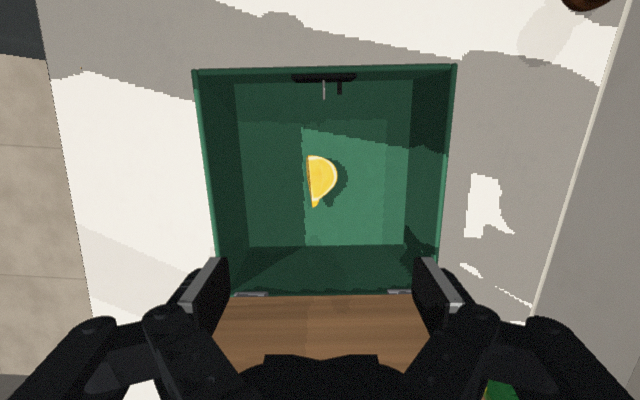

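The wedge lies on the caddy floor at (320,180), well clear of the latch at (325,80). Next I'll swing the lid down from behind and press it to a force limit.

Run:
```python
from h import *
H=np.array([.5473,-.3417,.116]);e=np.array([-.063,.998,0]);Z=np.array([0,0,1.])
claw.gripper_close()
manip.move_linear([.541,-.25,.40],max_speed=.2)
manip.move_linear([.55,-.43,.40],max_speed=.25)
manip.move_linear([.55,-.43,.28],max_speed=.2)
f0=manip.read_state()["contact_force"]; print("f0",f0)
bad=False
for th in(1.65,1.4,1.15,.9,.65,.45,.25,.12,.05):
    a=np.cos(th)*e+np.sin(th)*Z;n=-np.sin(th)*e+np.cos(th)*Z
    bad=manip.move_linear(H+.164*a+.006*n,max_speed=.1,guard=12)
    s=manip.read_state();print(th,s["tcp_pos"].round(3),(s["contact_force"]-f0).round(1),bad)
    if bad: break
if not bad:
    z=s["tcp_pos"][2];log=[]
    while z>.112:
        z-=.0004 if z<.122 else .001
        manip.move_linear([*D,z],max_speed=.01);s=manip.read_state()
        f=s["contact_force"][2]-f0[2];log.append((float(round(s["tcp_pos"][2]*1e3,1)),float(round(f,1))))
        if f>9:break
    print(log)
    for z in(.119,.1215,.124,.126):
        manip.move_linear([*D,z],max_speed=.02);print(z,(manip.read_state()["contact_force"]-f0).round(1))
print(manip.read_state()["time"])
```

```text
f0 [-0.94651232 -1.02634573  0.2589263 ]
1.65 [ 0.549 -0.361  0.28 ] [ 2.9 -1.2  0.1] False
1.4 [ 0.546 -0.32   0.279] [ 0.6 -1.6 -1.5] False
1.15 [ 0.543 -0.28   0.268] [-0.5 -0.6 -0.4] False
0.9 [ 0.541 -0.244  0.248] [ 0.3 -0.1  2.2] False
0.65 [ 0.539 -0.215  0.22 ] [ 0.2 -0.3  2.1] False
0.45 [ 0.538 -0.197  0.193] [0.1 0.1 3.4] False
0.25 [ 0.537 -0.184  0.163] [0.5 0.5 2.7] False
0.12 [ 0.537 -0.18   0.142] [-0.2  1.4  3. ] False
0.05 [ 0.537 -0.178  0.131] [1.6 1.4 2.9] False
[(130.0, 4.2), (128.7, 3.3), (127.5, 3.3), (126.5, 3.4), (125.5, 3.0), (124.5, 3.1), (123.5, 2.5), (122.5, 3.5), (121.5, 2.7), (121.1, 3.5), (120.7, 3.8), (120.3, 3.5), (119.9, 3.6), (119.5, 3.2), (119.1, 3.6), (118.7, 3.6), (118.3, 3.5), (117.9, 4.2), (117.5, 4.4), (117.1, 4.3), (116.8, 6.2), (116.6, 6.6), (116.4, 9.5)]
0.119 [1.6 3.4 4.2]
0.1215 [ 0.9  1.9 -1. ]
0.124 [ 1.1 -0.1  0. ]
0.126 [ 1.1  0.8 -1. ]
36.4333
```

The contact force falls to zero on lifting, so the lid appears latched. I'll withdraw and check.

Run:
```python
from h import *
manip.move_linear([.532,-.12,.25],max_speed=.15)
manip.move_linear([.52,.02,.30],max_speed=.25)
print(manip.read_state()["time"])
cv2.imwrite("pics/s6.png",cams.grab_frame("scene")[:,:,::-1])
```

```text
38.25
```

View pics/s6.png

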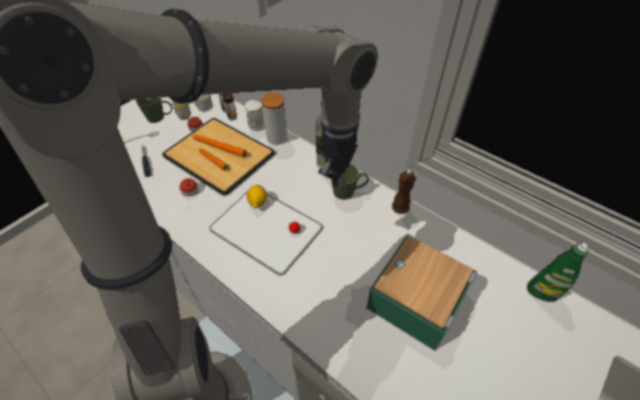

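The lid is shut and holding by itself (disc at (400,265)). The wedge is gone from the board, and the lemon and tomato are where they were. Handing in.

```bash
python3 -c "
from cell import manip
print(manip.job_done())"
```

```text
the job is handed in; nothing more can be done
None
```

The lemon wedge is in the caddy, the lid is latched shut by itself, the other things look undisturbed in the pictures, and the job was handed in at about 38 s.

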